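# Put the red sharpening plate away on edge

## Task

Put the red sharpening plate away in the aluminium holder: take it out of the leaning stand, bring its bottom edge into the flared mouth of the slot with the plate still leaning about as much as it did in the stand, then straighten it and let it down until it stands upright at the bottom of the slot, within the slot's length, and let go. Leave the blue plate where it is.

Things in the scene. Friction and masses are not known exactly. Their poses are not given: they have to be found in the camera images.
- red_plate: Plate to put away: red plastic, dotted steel inlay on its +x face; 8 mm thick (x), 90 mm long (y), 80 mm high (z), 0.18 kg. Origin: centre of its bottom edge; z up its height (top edge at +80 mm). Starts on edge in the stand, leaning 20 degrees, top towards the robot (its -x). Its upper 35 mm is free: grip it there across the 8 mm, from above along its lean, at mid-length.
- blue_plate: The other plate in the stand, alike but blue, with the same frame; it must stay where it is.
- stand: Fixed wooden stand, board 100 x 230 x 12 mm, origin under its centre, y along its length. Two places about 110 mm apart along y, one for each plate, in either order. In each a steel wire loop supports the plate's -x face up to 44 mm along its height, and a ridge 6 mm high on the board lies 2 mm beyond its foot on the +x side.
- slot (a point): Centre of the floor of the slot in the fixed aluminium holder, 10 mm above the worktop; x across the slot, y along it, z up. Slot 130 mm long, ends open, 12 mm wide up to 26 mm above its floor; then the lips flare evenly to 30 mm wide at 44 mm, the holder's top. Base board 90 x 150 mm. A plate may go in either way round.

How it is judged (in metres and radians):
On the way:
1. the red plate's bottom edge is between the flared lips, below the top of the holder, while the plate leans more than 7.5 degrees (z of red_plate in the frame of slot between 0.01 and 0.044 m and x of red_plate in the frame of slot between -0.016 and 0.016 m and y of red_plate in the frame of slot between -0.03 and 0.03 m and angle between red_plate's own z axis and vertical above 0.13 rad), for 0.1 s.
At the end, for the whole second after the job is handed in: The red plate stands in the slot at rest, its bottom edge within 5 mm of the slot's floor, upright within 10 degrees, along the slot within 10 degrees and its middle within 20 mm of the slot's middle along its length, within 8 mm across; the blue plate is within 20 mm of where it stood (z of red_plate in the frame of slot below 0.005 m and x of red_plate in the frame of slot between -0.008 and 0.008 m and y of red_plate in the frame of slot between -0.02 and 0.02 m and angle between red_plate's own z axis and vertical below 0.175 rad and angle between the y axis of red_plate and the y axis of slot, either way round below 0.17 rad and linear speed of red_plate below 0.02 m/s and angular speed of red_plate below 0.6 rad/s and distance of blue_plate from where it was at the start of the episode below 0.02 m); the robot touches nothing.
It fails at once if the blue plate is moved more than 20 mm (distance of blue_plate from where it was at the start of the episode above 0.02 m).
It also fails if it takes over 45 s, if anything falls off the work surface, if the arm or the gripper's body presses on something with over 40 N, if the wrist force passes 120 N, or if a joint passes its speed limit or range.

## Robot

A 7-joint arm with a two-finger parallel gripper is mounted at the origin on a cart in front of the work surface, level with it; the furniture and walls round the work are solid. World frame = base frame: x ahead of the robot, y to its left, z up, the work surface at z = 0. Lengths are in m, angles in degrees, forces in N, time in s.
With the tool pointing down it reaches from about 0.425 to 0.875 m from the base axis. Payload 4.7 kg.
Tool frame: the origin (TCP) lies midway between the tips of the shut fingers; the grasp point (between the pads) lies 19 mm behind it; z points along the fingers, y is the line along which they close (so a half turn about z gives the same grasp; the last joint's range is limited). The gripper opens to 87 mm and grips with 3 to 60 N. Pads are 19 mm wide; open, the fingers measure 117 mm over their backs; the gripper's body (75 mm by 190 mm) begins 51 mm behind the grasp point.
Start: joints at [75.693, 18.392, -4.016, 83.108, 1.295, 78.541, -3.26], TCP at [0.169, -0.628, 0.223] pointing down, gripper open.
Joint ranges: [-163.93, 163.93], [-17.29, 119.83], [-79.2, 71.16], [3.27, 140.29], [-89.18, 269.18], [5.43, 117.66], [-154.24, 154.24]. Speed limits (degrees/s): [147.25, 147.25, 180, 180, 180, 180, 180].

## Interface

Orientations are given as [roll, pitch, yaw] about the fixed x, y, z axes, in that order (R = Rz(yaw) Ry(pitch) Rx(roll)).
In Python, from cell import env gives the robot as it stands.
- The arm moves only by the tool step_arm, never from a script. Its argument "moves" is a list of rows, each an object with "dp": the shift along the tool's x, y, z in mm, a list of three; "dr": the turn, a rotation vector about the tool's x, y, z in rad, a list of three; "fingers": the closure, from 0 (fully open) to 1 (shut). In form: [{"dp": [dx, dy, dz], "dr": [ax, ay, az], "fingers": fingers}, ...]. A call has exactly 5 rows; each row shifts and turns the commanded pose from where the row before left it, along the tool's axes as they then stand; what a row does not reach is not made up. A row lasts 1/8 s, in which the tool goes at most 62.5 mm and 10.7 degrees, less where a joint would pass 70% of its speed; a pose out of reach is approached as far as the arm can. A call with a gripper value outside its range is refused whole. The fingers move at their own pace and stop on an object; "squeeze" is the grip in N (left out, the last holds). Time passes only in rows, so rows that do not move let the fingers close, or fill a call up. It gives the time, the measured TCP pose, the force, the opening and the grip force at its end, in the units of the state.
- env.get_obs(): the state, without advancing time (a new reading comes with each control period).
- env.read_camera(name): name is "scene" or "top"; returns the picture (420x560x3 uint8, red, green, blue); there is no depth.
- env.camera_model(name): a dict with "fx", "fy", "cx", "cy" (pixels), "R" (3x3) and "t" (3): a world point X has camera coordinates R X + t. Camera axes: x right, y down, z forward; pixel columns grow to the right and rows downward; lengths in m; the calibration is good to about 2 mm. A picture is of the moment at which its call begins. camera_model takes no time and is no camera call.
- env.sign_off(): hands the job in; it is judged then, once.
The state is a dict: "time_s": time; "qpos": joint angles; "joint_velocities": joint speeds; "effort": joint torques, N m; "tool_pos": TCP position; "tool_rot": TCP orientation; "force": force on the tool from outside, world axes, zero at the start; "wrist_torque": the same for the moment, N m; "grip_width": finger opening in m; "grasp_force": force on a finger pad.
Only numpy, scipy, OpenCV 4.12 (cv2) and the standard library are available. Lean on these libraries where they do the work, as an engineer would, in place of code of your own. Each camera call takes 0.05 s, during which the arm holds its last target. There are 200 camera calls.

## Working session

There is one attempt and no reset: what is moved stays moved. The work goes in short steps, Python scripts to look and compute and a tool call to move; the robot and the scene stay as the last step left them, time stands still between calls to the robot, and variables do not carry over. Pictures are saved under pics/ and viewed, at most 10 in all, crops included, and the job is handed in when it is done.

Besides the shell and the picture viewer there is one more tool, called by a JSON object that holds its "fn" and its "kwargs". step_arm: Moves the arm, as the interface text tells. Its arguments: {"type":"object","properties":{"moves":{"type":"array","items":{"type":"object","properties":{"dp":{"type":"array","items":{"type":"number"}},"dr":{"type":"array","items":{"type":"number"}},"fingers":{"type":"number"}}}},"squeeze":{"type":"number"}},"required":["moves"]}

```bash
mkdir -p pics
python3 - <<'E'
from cell import env
import cv2, numpy as np
o=env.get_obs(); print(o)
for n in ("scene","top"):
    im=env.read_camera(n); cv2.imwrite(f"pics/{n}0.png",cv2.cvtColor(im,cv2.COLOR_RGB2BGR))
    print(n,env.camera_model(n))
E
```

```text
{'time_s': 0.0, 'qpos': array([75.69520457, 18.43804762, -4.01418878, 83.17324667,  1.29269988,
       78.53978974, -3.26125033]), 'joint_velocities': array([-0.0468741 ,  0.02464896, -0.01833964,  0.06964265, -0.09017958,
       -0.05070388,  0.06581608]), 'effort': array([ 9.25970890e-04, -4.91285849e+01, -4.03146856e-01, -3.12523556e+01,
       -6.40292885e-02,  4.37426870e-02,  1.65963920e-04]), 'tool_pos': array([ 0.16927846, -0.62701687,  0.22148728]), 'tool_rot': array([-1.79894021e+02,  3.81143095e-03,  1.51115283e+01]), 'force': array([ 0.27187958, -0.31426432,  0.04081552]), 'wrist_torque': array([-0.0236175 , -0.01783012,  0.03212931]), 'grasp_force': 0.0, 'grip_width': 0.08716557788511003}
scene {'fx': 544.4862511353114, 'fy': 544.4862511353114, 'cx': 280.13507855309194, 'cy': 205.10792283242304, 'R': array([[-0.88884129, -0.45821012,  0.00215671],
       [-0.24437448,  0.47004842, -0.84813654],
       [ 0.38761099, -0.75438582, -0.5297733 ]]), 't': array([0.55784381, 0.16328329, 1.24950668])}
top {'fx': 532.5573915088634, 'fy': 532.5573915088634, 'cx': 279.251869880314, 'cy': 214.99033556475263, 'R': array([[-0.02157199, -0.99964141,  0.01586506],
       [-0.98111185,  0.01811556, -0.19259118],
       [ 0.19223472, -0.01971997, -0.98115082]]), 't': array([0.03256745, 0.57432137, 1.33288517])}
```

View pics/scene0.png

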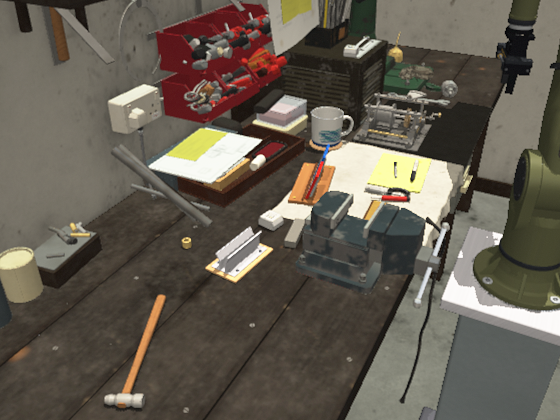

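View pics/top0.png

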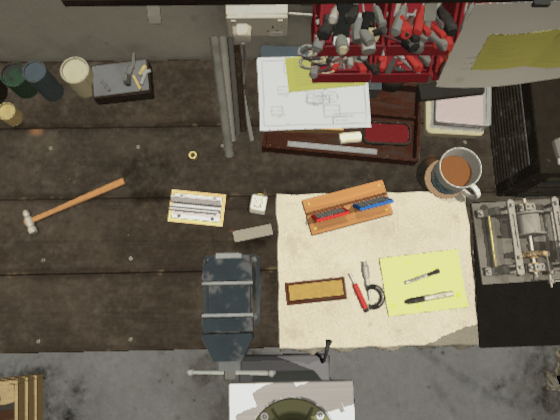

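The top view shows the stand with both plates near (347,207), red on the left and blue on the right. The aluminium holder is near (197,208) and a vise near (230,290). I'll zoom in on both.

Run:
```python
import cv2, numpy as np
t=cv2.imread("pics/top0.png"); s=cv2.imread("pics/scene0.png")
f=lambda im,x,y,w,h,k:cv2.resize(im[y:y+h,x:x+w],None,fx=k,fy=k,interpolation=cv2.INTER_CUBIC)
a=f(t,295,175,100,65,7); b=f(t,160,180,100,65,7)
def grid(a,x0,y0,k):
    for i in range(0,a.shape[1],10*k): cv2.putText(a,str(x0+i//k),(i,8),0,.3,(0,255,0)); cv2.line(a,(i,8),(i,14),(0,255,0))
    for i in range(0,a.shape[0],10*k): cv2.putText(a,str(y0+i//k),(0,i+3),0,.3,(0,255,0))
    return a
cv2.imwrite("pics/c1.png",np.hstack([grid(f(t,300,178,98,60,4),300,178,4),grid(f(t,160,178,98,60,4),160,178,4)]))
cv2.imwrite("pics/c1.png",np.vstack([grid(f(t,300,178,98,60,5),300,178,5),grid(f(t,160,180,98,55,5),160,180,5)]))
cv2.imwrite("pics/c2.png",np.vstack([grid(f(s,270,140,98,65,5),270,140,5),grid(f(s,195,225,98,55,5),195,225,5)]))
```

```text
(no output)
```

View pics/c1.png

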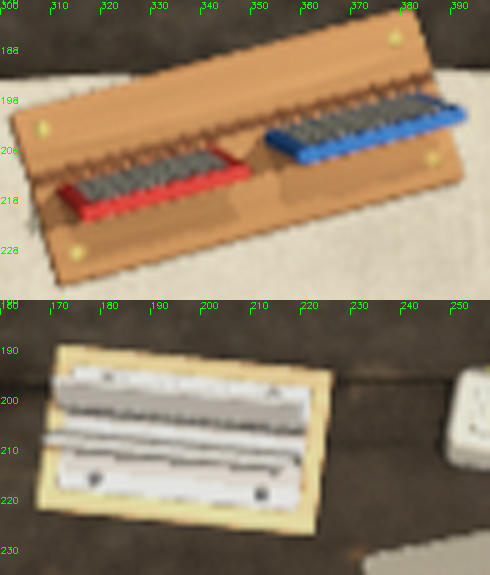

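View pics/c2.png

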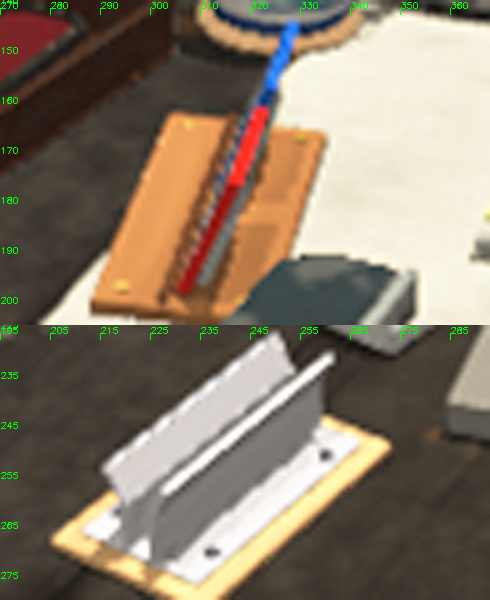

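```bash
cat > h.py <<'E'
import numpy as np, cv2
from cell import env
M={n:env.camera_model(n) for n in("top","scene")}
def proj(n,X):
    m=M[n]; c=np.atleast_2d(X)@m["R"].T+m["t"]
    return np.c_[m["fx"]*c[:,0]/c[:,2]+m["cx"], m["fy"]*c[:,1]/c[:,2]+m["cy"]]
def back(n,uv,z):
    m=M[n]; d=np.array([(uv[0]-m["cx"])/m["fx"],(uv[1]-m["cy"])/m["fy"],1])@m["R"]; o=-m["R"].T@m["t"]
    return o+d*(z-o[2])/d[2]
E
python3 - <<'E'
from h import *
def rep(name,px,z,n="top"):
    P=np.array([back(n,p,z) for p in px]); print(name,P.round(4).tolist())
    c=P.mean(0); L=(P[0]+P[3]-P[1]-P[2])/2; W=(P[0]+P[1]-P[2]-P[3])/2
    print(" c",c.round(4),"len",np.linalg.norm(L).round(4),"wid",np.linalg.norm(W).round(4),"yawL",np.degrees(np.arctan2(-L[0],L[1])).round(2),"yawW",np.degrees(np.arctan2(W[1],W[0])).round(2))
rep("stand",[(302,201),(383,179.6),(392.6,214),(312.4,235)],.012)
rep("holder",[(171.6,189),(226.4,194.4),(223,227),(167.4,221.6)],.008)
# scene view corners of holder: crop2 second part x=195+x/5,y=225+(y-325)/5
sc=lambda x,y:(195+x/5,225+(y-325)/5)
print("holder scene corners",[back("scene",sc(*p),.008).round(4).tolist() for p in [(52,540),(212,603),(390,445)]])
print("lip near ends z=.054",[back("scene",sc(*p),.054).round(4).tolist() for p in [(165,492),(333,355),(105,470),(275,338)]])
tp=lambda x,y:(160+x/5,180+(y-300)/5)
print("lip top",[back("top",tp(*p),.054).round(4).tolist() for p in [(42,440),(298,462)]])
r=lambda x,y:(300+x/5,178+y/5)
for nm,ps in (("red",[(85,220),(250,172)]),("blue",[(303,163),(467,115)])):
    A,B=[back("top",r(*p),.0872) for p in ps]; print(nm,A.round(4),B.round(4),np.linalg.norm(A-B).round(4),np.degrees(np.arctan2(B[0]-A[0],A[1]-B[1])).round(2))
E
```

```text
stand [[0.6208, -0.0422, 0.012], [0.6768, -0.2657, 0.012], [0.5805, -0.286, 0.012], [0.5273, -0.0673, 0.012]]
 c [ 0.6013 -0.1653  0.012 ] len 0.2277 wid 0.0976 yawL 13.87 yawW 13.44
holder [[0.6615, 0.3108, 0.008], [0.6438, 0.1623, 0.008], [0.5542, 0.1717, 0.008], [0.5717, 0.3205, 0.008]]
 c [0.6078 0.2413 0.008 ] len 0.1497 wid 0.0902 yawL -6.75 yawW -6.05
holder scene corners [[0.6579, 0.3187, 0.008], [0.5689, 0.3232, 0.008], [0.5535, 0.1817, 0.008]]
lip near ends z=.054 [[0.597, 0.3136, 0.054], [0.5824, 0.1851, 0.054], [0.6297, 0.3123, 0.054], [0.6143, 0.1854, 0.054]]
lip top [[0.5991, 0.3097, 0.054], [0.5849, 0.1764, 0.054]]
red [ 0.5487 -0.0739  0.0872] [ 0.5721 -0.1592  0.0872] 0.0884 15.31
blue [ 0.5763 -0.1866  0.0872] [ 0.5999 -0.2723  0.0872] 0.0889 15.39
```

Run:
```python
from h import *
t=cv2.imread("pics/top0.png"); s=cv2.imread("pics/scene0.png")
def pose(x,y,z,yaw,tilt=0):
    a=np.radians(yaw);b=np.radians(tilt)
    Rz=np.array([[np.cos(a),-np.sin(a),0],[np.sin(a),np.cos(a),0],[0,0,1]]); Ry=np.array([[np.cos(b),0,np.sin(b)],[0,1,0],[-np.sin(b),0,np.cos(b)]])
    return Rz@Ry,np.array([x,y,z])
def view(n,im,x,y,w,h,k):
    a=cv2.resize(im[y:y+h,x:x+w],None,fx=k,fy=k,interpolation=cv2.INTER_CUBIC)
    def pl(T,pts,c):
        uv=(proj(n,np.array(pts)@T[0].T+T[1])-[x,y]+.5)*k-.5
        cv2.polylines(a,[np.round(uv*8).astype(np.int32)],False,c,1,cv2.LINE_AA,3)
    H=pose(.607,.244,.01,-6.3)
    for sx in(-.015,.015): pl(H,[(sx,-.065,.044),(sx,.065,.044)],(0,0,255))
    pl(H,[(-.045,-.075,-.002),(.045,-.075,-.002),(.045,.075,-.002),(-.045,.075,-.002),(-.045,-.075,-.002)],(255,0,255))
    P=pose(.592,-.108,.0134,14.5,-20)
    for zz in(0,.08): pl(P,[(-.004,-.045,zz),(.004,-.045,zz),(.004,.045,zz),(-.004,.045,zz),(-.004,-.045,zz)],(0,255,0))
    S=pose(.602,-.164,.012,14.2)
    pl(S,[(-.05,-.115,0),(.05,-.115,0),(.05,.115,0),(-.05,.115,0),(-.05,-.115,0)],(255,255,0))
    for i in range(0,w,20): cv2.putText(a,str(x+i),(i*k,8),0,.3,(0,255,0))
    for i in range(0,h,20): cv2.putText(a,str(y+i),(0,i*k+3),0,.3,(0,255,0))
    return a
A=view("top",t,160,175,240,150,3); B=view("scene",s,200,140,200,150,4)[:,:]
cv2.imwrite("pics/o1.png",A); cv2.imwrite("pics/o2.png",B)
```

```text
(no output)
```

View pics/o1.png

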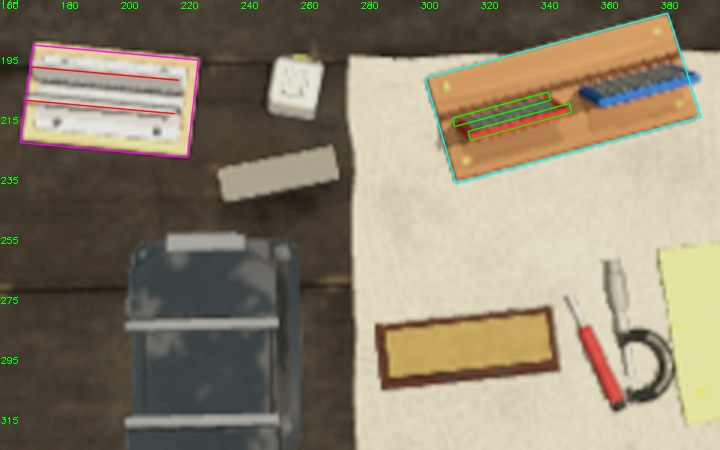

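View pics/o2.png

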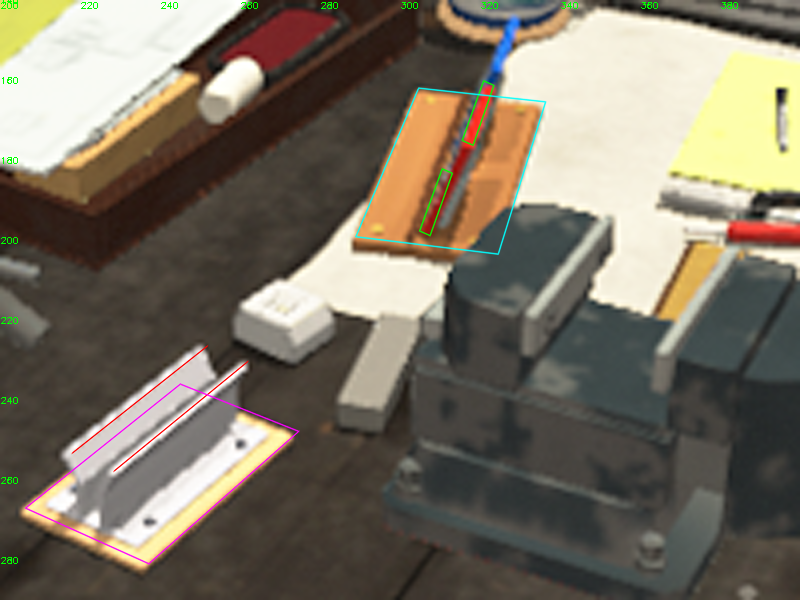

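Run:
```python
from h import *
from scipy.optimize import least_squares
for a,b in (((201.7,282.7),(331,212.5)),((253,282.7),(351,194)),((203,255),(311.5,209))):
    f=lambda X:np.r_[proj("top",X)[0]-a,proj("scene",X)[0]-b]
    r=least_squares(f,[.5,.2,.1]); print(r.x.round(3),np.abs(r.fun).max().round(1))
# tool targets at red grasp
from scipy.spatial.transform import Rotation as Ro
o=env.get_obs(); R0=Ro.from_euler('xyz',o["tool_rot"],degrees=True)
print(R0.as_matrix().round(2))
```

```text
[0.397 0.207 0.174] 1.0
[0.396 0.089 0.157] 1.0
[0.454 0.203 0.166] 2.9
[[ 0.97  0.26 -0.  ]
 [ 0.26 -0.97  0.  ]
 [-0.   -0.   -1.  ]]
```

```bash
cat >> h.py <<'E'
from scipy.spatial.transform import Rotation as Ro
def frame(yaw,tilt):  # tool rotation for a plate of that yaw, tilt deg (neg: top to -x)
    p=(Ro.from_euler('z',yaw,degrees=True)*Ro.from_euler('y',tilt,degrees=True)).as_matrix()
    return Ro.from_matrix(np.c_[p[:,1],p[:,0],-p[:,2]]), p
def cur():
    o=env.get_obs(); return np.array(o["tool_pos"]),Ro.from_euler('xyz',o["tool_rot"],degrees=True),o
def plan(wps,p=None,R=None,vmm=50,vdeg=9.5):
    """wps: (pos,Rot[,n]); prints rows in tool axes, mm/rad, rounding carried along"""
    if p is None: p,R,_=cur()
    i=0
    for w in wps:
        P,T=w[0],w[1]; d=(R.inv()*T).magnitude()
        n=w[2] if len(w)>2 else int(max(1,np.ceil(np.linalg.norm(P-p)*1e3/vmm),np.ceil(np.degrees(d)/vdeg)))
        p0,R0=p,R; rv=(R0.inv()*T).as_rotvec()
        for k in range(1,n+1):
            tp=p0+(P-p0)*k/n; tR=R0*Ro.from_rotvec(rv*k/n)
            dp=np.round(R.inv().apply(tp-p)*1e3,0); dr=np.round((R.inv()*tR).as_rotvec(),2)
            p=p+R.apply(dp/1e3); R=R*Ro.from_rotvec(dr); i+=1
            print(i,dp.astype(int).tolist(),dr.tolist())
        print('--',p.round(4))
    return p,R
RED=np.array([.592,-.107,.0134])
E
python3 - <<'E'
from h import *
from scipy.optimize import least_squares
for a,b in (((228,157),(210,221)),((214,40),(113,150))):
    f=lambda X:np.r_[proj("top",X)[0]-a,proj("scene",X)[0]-b]
    r=least_squares(f,[.5,.2,.1]); print(r.x.round(3),np.abs(r.fun).max().round(1))
T,p=frame(14.5,-20)
g=RED+p[:,2]*.049; pre=g+p[:,2]*.09
print("grasp",g,"pre",pre)
p0,R0,_=cur()
plan([(np.array([.3,-.42,.3]),R0*Ro.from_rotvec([0,0,-.75])),(pre,T)])
E
```

```text
[0.749 0.158 0.015] 0.6
[1.017 0.183 0.167] 2.2
grasp [ 0.57577483 -0.11119612  0.05944494] pre [ 0.54597349 -0.11890327  0.14401727]
1 [30, -28, -13] [-0.0, -0.0, -0.13]
2 [33, -23, -13] [-0.0, -0.0, -0.12]
3 [36, -20, -13] [0.0, 0.0, -0.12]
4 [38, -14, -13] [-0.0, 0.0, -0.13]
5 [40, -10, -13] [-0.0, -0.0, -0.12]
6 [40, -5, -13] [-0.0, 0.0, -0.13]
-- [ 0.3    -0.4205  0.2998]
7 [43, 6, 17] [-0.04, 0.02, -0.09]
8 [42, 8, 19] [-0.03, 0.01, -0.09]
9 [41, 12, 19] [-0.04, 0.02, -0.09]
10 [39, 14, 21] [-0.04, 0.01, -0.09]
11 [37, 18, 21] [-0.03, 0.02, -0.09]
12 [36, 19, 23] [-0.04, 0.01, -0.08]
13 [33, 22, 24] [-0.04, 0.02, -0.09]
14 [31, 24, 26] [-0.03, 0.01, -0.09]
15 [29, 25, 26] [-0.04, 0.02, -0.09]
-- [ 0.5459 -0.1188  0.1441]
```

{"fn": "step_arm", "kwargs": {"moves": [{"dp":[30,-28,-13],"dr":[0,0,-0.13],"fingers":0.4},{"dp":[33,-23,-13],"dr":[0,0,-0.12],"fingers":0.4},{"dp":[36,-20,-13],"dr":[0,0,-0.12],"fingers":0.4},{"dp":[38,-14,-13],"dr":[0,0,-0.13],"fingers":0.4},{"dp":[40,-10,-13],"dr":[0,0,-0.12],"fingers":0.4}], "squeeze": 25}}

```text
time_s: 0.72
tool_pos: [0.2791, -0.4536, 0.2875]
tool_rot: [-180.0, -0.0, 50.9]
force: [-0.6, -0.6, 0.5]
grip_width: 0.0537
grasp_force: 0.0
```

{"fn": "step_arm", "kwargs": {"moves": [{"dp":[40,-5,-13],"dr":[0,0,-0.13],"fingers":0.4},{"dp":[43,6,17],"dr":[-0.04,0.02,-0.09],"fingers":0.4},{"dp":[42,8,19],"dr":[-0.03,0.01,-0.09],"fingers":0.4},{"dp":[41,12,19],"dr":[-0.04,0.02,-0.09],"fingers":0.4},{"dp":[39,14,21],"dr":[-0.04,0.01,-0.09],"fingers":0.4}]}}

```text
time_s: 1.35
tool_pos: [0.4098, -0.2854, 0.2298]
tool_rot: [170.9, -1.8, 79.0]
force: [0.3, -0.4, -0.7]
grip_width: 0.0521
grasp_force: 0.0
```

{"fn": "step_arm", "kwargs": {"moves": [{"dp":[37,18,21],"dr":[-0.03,0.02,-0.09],"fingers":0.4},{"dp":[36,19,23],"dr":[-0.04,0.01,-0.08],"fingers":0.4},{"dp":[33,22,24],"dr":[-0.04,0.02,-0.09],"fingers":0.4},{"dp":[31,24,26],"dr":[-0.03,0.01,-0.09],"fingers":0.4},{"dp":[29,25,26],"dr":[-0.04,0.02,-0.09],"fingers":0.4}]}}

```text
time_s: 1.98
tool_pos: [0.5466, -0.1179, 0.1437]
tool_rot: [160.0, 0.1, 104.6]
force: [0.1, -0.2, 0.3]
grip_width: 0.0525
grasp_force: 0.0
```

{"fn": "step_arm", "kwargs": {"moves": [{"dp":[0,0,0],"dr":[0,0,0],"fingers":0.4},{"dp":[0,0,0],"dr":[0,0,0],"fingers":0.4},{"dp":[0,0,0],"dr":[0,0,0],"fingers":0.4},{"dp":[0,0,0],"dr":[0,0,0],"fingers":0.4},{"dp":[0,0,0],"dr":[0,0,0],"fingers":0.4}]}}

```text
time_s: 2.6
tool_pos: [0.546, -0.1201, 0.1448]
tool_rot: [160.0, 0.1, 104.3]
force: [-1.1, 0.1, -0.6]
grip_width: 0.0525
grasp_force: 0.0
```

{"fn": "step_arm", "kwargs": {"moves": [{"dp":[1,0,20],"dr":[0,0,0],"fingers":0.4},{"dp":[0,0,20],"dr":[0,0,0],"fingers":0.4},{"dp":[0,0,20],"dr":[0,0,0],"fingers":0.4},{"dp":[0,0,20],"dr":[0,0,0],"fingers":0.4},{"dp":[0,0,10],"dr":[0,0,0],"fingers":0.4}]}}

```text
time_s: 3.22
tool_pos: [0.5753, -0.1108, 0.0589]
tool_rot: [160.1, -0.0, 104.4]
force: [-0.2, 0.4, -0.4]
grip_width: 0.0524
grasp_force: 0.0
```

Run:
```python
from h import *
p,R,o=cur(); print(p,o["tool_rot"],o["force"])
out=[]
for n,(x,y,w,h) in (("scene",(270,110,95,110)),("top",(290,150,95,110))):
    im=cv2.cvtColor(env.read_camera(n),cv2.COLOR_RGB2BGR)
    a=cv2.resize(im[y:y+h,x:x+w],None,fx=4,fy=4,interpolation=cv2.INTER_CUBIC)
    for q,c in ((p,(0,255,0)),(RED,(255,255,0))):
        uv=(proj(n,q)[0]-[x,y]+.5)*4; cv2.circle(a,tuple(int(v) for v in uv),3,c,-1)
    out.append(a)
cv2.imwrite("pics/g1.png",np.hstack(out))
```

```text
[ 0.57529574 -0.11082392  0.05885466] [ 1.60075108e+02 -2.98112966e-03  1.04392092e+02] [-0.16698854  0.39173985 -0.40606125]
```

View pics/g1.png

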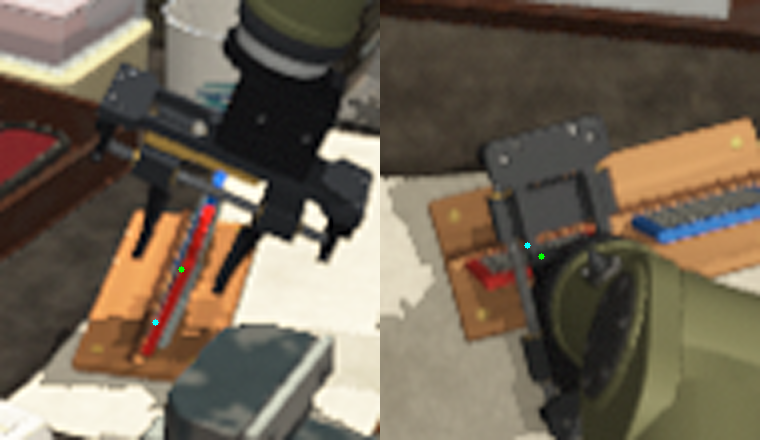

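The open fingers straddle the red plate. The tips are at about (137,255) and (220,290) in the left crop, with the plate midway between them near (182,268), so I'll close.

{"fn": "step_arm", "kwargs": {"moves": [{"dp":[0,0,0],"dr":[0,0,0],"fingers":0.6},{"dp":[0,0,0],"dr":[0,0,0],"fingers":0.75},{"dp":[0,0,0],"dr":[0,0,0],"fingers":0.82},{"dp":[0,0,0],"dr":[0,0,0],"fingers":0.87},{"dp":[0,0,0],"dr":[0,0,0],"fingers":0.9}]}}

```text
time_s: 3.95
tool_pos: [0.5755, -0.111, 0.0599]
tool_rot: [160.0, 0.1, 104.4]
force: [-0.5, -0.4, -0.3]
grip_width: 0.0123
grasp_force: 0.2
```

{"fn": "step_arm", "kwargs": {"moves": [{"dp":[0,0,0],"dr":[0,0,0],"fingers":1},{"dp":[0,0,0],"dr":[0,0,0],"fingers":1},{"dp":[0,0,0],"dr":[0,0,0],"fingers":1},{"dp":[0,0,0],"dr":[0,0,0],"fingers":1},{"dp":[0,0,0],"dr":[0,0,0],"fingers":1}]}}

```text
time_s: 4.58
tool_pos: [0.575, -0.1109, 0.0594]
tool_rot: [160.1, 0.0, 104.4]
force: [-1.3, -1.4, -2.8]
grip_width: 0.0083
grasp_force: 24.9
```

```bash
cat >> h.py <<'E'
H=np.array([.607,.244,.01]); HY=-6.3; D=.049
Rh=Ro.from_euler('z',HY,degrees=True)
def tgt(x,z,tilt,y=0.):
    T,p=frame(HY,tilt); return H+Rh.apply([x,y,z])+p[:,2]*D, T
E
python3 - <<'E'
from h import *
p0,R0,_=cur(); z=R0.as_matrix()[:,2]
a=p0-z*.075
m=(np.array([.585,-.02,.27]),R0*Ro.from_rotvec([.0,0,.0]))
plan([(a,R0,4),(a+[0,.0,.1],R0,2),(np.array([.6,.07,.26]),frame(3,0)[0],9),(*tgt(0,.085,20),7)])
print(tgt(0,.085,20)[0])
E
```

```text
1 [0, 0, -19] [0.0, 0.0, 0.0]
2 [0, 0, -19] [0.0, 0.0, 0.0]
3 [0, 0, -18] [0.0, 0.0, 0.0]
4 [0, 0, -19] [0.0, 0.0, 0.0]
-- [ 0.5503 -0.1172  0.1299]
5 [0, 17, -47] [0.0, 0.0, 0.0]
6 [0, 17, -47] [0.0, 0.0, 0.0]
-- [ 0.5502 -0.1172  0.2299]
7 [19, 11, 0] [0.04, -0.0, 0.02]
8 [19, 11, 0] [0.04, -0.01, 0.02]
9 [19, 10, 0] [0.04, -0.0, 0.03]
10 [19, 10, -1] [0.03, -0.0, 0.02]
11 [20, 9, -1] [0.04, -0.01, 0.02]
12 [20, 9, -2] [0.04, -0.0, 0.02]
13 [20, 8, -3] [0.04, -0.01, 0.02]
14 [20, 8, -2] [0.04, -0.0, 0.03]
15 [20, 7, -3] [0.04, -0.0, 0.02]
-- [0.6002 0.0695 0.2598]
16 [24, 5, 17] [0.05, 0.0, 0.02]
17 [25, 5, 17] [0.05, 0.01, 0.03]
18 [24, 5, 17] [0.05, 0.0, 0.02]
19 [25, 5, 16] [0.05, 0.0, 0.02]
20 [25, 6, 16] [0.05, 0.01, 0.02]
21 [24, 6, 17] [0.05, 0.0, 0.03]
22 [25, 6, 16] [0.04, 0.0, 0.02]
-- [0.6234 0.2421 0.1407]
[0.62365778 0.24216096 0.14104494]
```

{"fn": "step_arm", "kwargs": {"moves": [{"dp":[0,0,-12],"dr":[0,0,0],"fingers":1},{"dp":[0,0,-19],"dr":[0,0,0],"fingers":1},{"dp":[0,0,-19],"dr":[0,0,0],"fingers":1},{"dp":[0,0,-25],"dr":[0,0,0],"fingers":1},{"dp":[0,17,-47],"dr":[0,0,0],"fingers":1}]}}

```text
time_s: 5.2
tool_pos: [0.5488, -0.1168, 0.1801]
tool_rot: [160.2, -0.0, 104.4]
force: [0.6, -1.1, -2.6]
grip_width: 0.0077
grasp_force: 24.9
```

{"fn": "step_arm", "kwargs": {"moves": [{"dp":[0,17,-47],"dr":[0,0,0],"fingers":1},{"dp":[19,11,0],"dr":[0.04,0,0.02],"fingers":1},{"dp":[19,11,0],"dr":[0.04,-0.01,0.02],"fingers":1},{"dp":[19,10,0],"dr":[0.04,0,0.03],"fingers":1},{"dp":[19,10,-1],"dr":[0.03,0,0.02],"fingers":1}]}}

```text
time_s: 5.82
tool_pos: [0.5737, -0.0331, 0.2451]
tool_rot: [168.6, -0.7, 99.3]
force: [-0.2, -0.6, -2.5]
grip_width: 0.008
grasp_force: 24.9
```

{"fn": "step_arm", "kwargs": {"moves": [{"dp":[20,9,-1],"dr":[0.04,-0.01,0.02],"fingers":1},{"dp":[20,9,-2],"dr":[0.04,0,0.02],"fingers":1},{"dp":[20,8,-3],"dr":[0.04,-0.01,0.02],"fingers":1},{"dp":[20,8,-2],"dr":[0.04,0,0.03],"fingers":1},{"dp":[20,7,-3],"dr":[0.04,0,0.02],"fingers":1}]}}

```text
time_s: 6.45
tool_pos: [0.6011, 0.0706, 0.2616]
tool_rot: [-179.9, -0.3, 92.8]
force: [0.9, 0.4, -1.9]
grip_width: 0.0079
grasp_force: 25.0
```

{"fn": "step_arm", "kwargs": {"moves": [{"dp":[24,5,17],"dr":[0.05,0,0.02],"fingers":1},{"dp":[25,5,17],"dr":[0.05,0.01,0.03],"fingers":1},{"dp":[24,5,17],"dr":[0.05,0,0.02],"fingers":1},{"dp":[25,5,16],"dr":[0.05,0,0.02],"fingers":1},{"dp":[25,6,16],"dr":[0.05,0.01,0.02],"fingers":1}]}}

```text
time_s: 7.08
tool_pos: [0.6184, 0.1946, 0.1765]
tool_rot: [-165.5, -0.7, 86.4]
force: [0.6, -0.2, -1.6]
grip_width: 0.0081
grasp_force: 25.0
```

{"fn": "step_arm", "kwargs": {"moves": [{"dp":[24,6,17],"dr":[0.05,0,0.03],"fingers":1},{"dp":[25,6,16],"dr":[0.04,0,0.02],"fingers":1},{"dp":[0,0,0],"dr":[0,0,0],"fingers":1},{"dp":[0,0,0],"dr":[0,0,0],"fingers":1},{"dp":[0,0,0],"dr":[0,0,0],"fingers":1}]}}

```text
time_s: 7.7
tool_pos: [0.6248, 0.241, 0.1427]
tool_rot: [-160.5, 0.2, 83.6]
force: [-0.2, -0.6, -2.2]
grip_width: 0.0078
grasp_force: 25.0
```

```bash
cat > look.py <<'E'
from h import *
import sys
p,R,o=cur(); M3=R.as_matrix(); print(p.round(4),np.round(o["tool_rot"],1),np.round(o["force"],1),o["time_s"],"bottom in slot mm",(Rh.inv().apply(p+M3[:,2]*D-H)*1e3).round(1))
pl=(np.c_[M3[:,1],M3[:,0],-M3[:,2]],p+M3[:,2]*D)
out=[]
for n,(x,y,w,h) in (("scene",(190,180,100,110)),("top",(150,150,100,110))):
    im=cv2.cvtColor(env.read_camera(n),cv2.COLOR_RGB2BGR)
    a=cv2.resize(im[y:y+h,x:x+w],None,fx=4,fy=4,interpolation=cv2.INTER_CUBIC)
    def dr(T,pts,c):
        uv=(proj(n,np.array(pts)@T[0].T+T[1])-[x,y]+.5)*4-.5
        cv2.polylines(a,[np.round(uv*8).astype(np.int32)],False,c,1,cv2.LINE_AA,3)
    for zz in(0,.08): dr(pl,[(-.004,-.045,zz),(.004,-.045,zz),(.004,.045,zz),(-.004,.045,zz),(-.004,-.045,zz)],(0,255,0))
    for sx in(-.015,.015): dr((Rh.as_matrix(),H),[(sx,-.065,.044),(sx,.065,.044)],(255,0,255))
    out.append(a)
cv2.imwrite(f"pics/{sys.argv[1]}.png",np.hstack(out))
E
python3 look.py h1
```

```text
[0.6248 0.241  0.1427] [-160.5    0.2   83.6] [-0.2 -0.6 -2.2] 7.7 bottom in slot mm [ 1.7 -1.2 86.5]
```

View pics/h1.png

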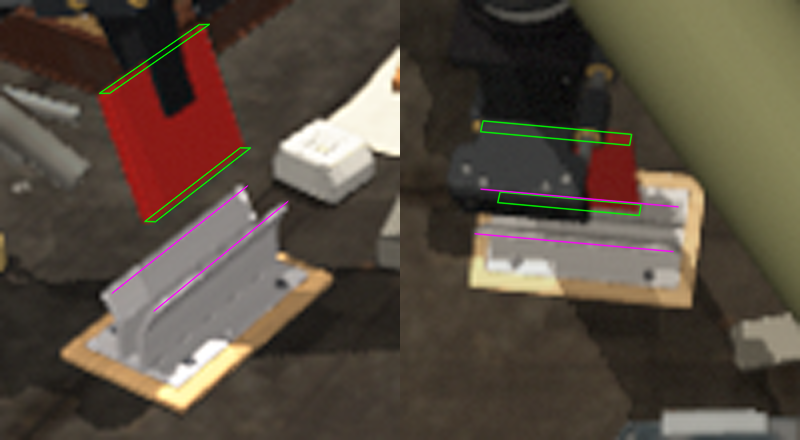

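The held plate matches the predicted outline in both views. Its bottom edge runs (145,220)–(243,150) on the left, above the mouth, and the lips match the model. Next I'll lower it into the mouth while it's still leaning.

Run:
```python
from h import *
p,R=plan([(*tgt(0,.055,20),2),(*tgt(0,.033,20),3)])
p,R=plan([(*tgt(0,.030,10),2),(*tgt(0,.028,0),3)],p,R)
plan([(*tgt(0,.001,0),5)],p,R)
```

```text
1 [1, 5, 15] [0.0, 0.0, -0.0]
2 [0, 5, 15] [0.01, 0.0, -0.0]
-- [0.624  0.242  0.1108]
3 [0, 2, 7] [-0.0, 0.0, -0.0]
4 [0, 3, 7] [-0.0, 0.0, -0.0]
5 [0, 2, 7] [-0.0, 0.0, -0.0]
-- [0.6233 0.242  0.0887]
1 [0, -4, 2] [-0.09, 0.0, -0.0]
2 [0, -3, 1] [-0.09, 0.0, -0.0]
-- [0.6158 0.2428 0.088 ]
3 [0, -3, 1] [-0.06, 0.0, -0.0]
4 [0, -3, 0] [-0.05, 0.0, -0.0]
5 [0, -3, 1] [-0.06, 0.0, -0.0]
-- [0.6067 0.2439 0.087 ]
1 [0, 0, 5] [-0.0, 0.0, -0.0]
2 [0, 0, 6] [-0.0, 0.0, -0.0]
3 [0, 0, 5] [-0.0, 0.0, -0.0]
4 [0, 0, 6] [-0.0, 0.0, -0.0]
5 [0, 0, 5] [-0.0, 0.0, -0.0]
-- [0.6066 0.2437 0.06  ]
```

{"fn": "step_arm", "kwargs": {"moves": [{"dp":[1,5,15],"dr":[0,0,0],"fingers":1},{"dp":[0,5,15],"dr":[0.01,0,0],"fingers":1},{"dp":[0,2,7],"dr":[0,0,0],"fingers":1},{"dp":[0,3,7],"dr":[0,0,0],"fingers":1},{"dp":[0,2,7],"dr":[0,0,0],"fingers":1}]}}

```text
time_s: 8.43
tool_pos: [0.6226, 0.2431, 0.0869]
tool_rot: [-159.8, 0.3, 83.7]
force: [-0.4, -0.1, -3.2]
grip_width: 0.0076
grasp_force: 25.0
```

{"fn": "step_arm", "kwargs": {"moves": [{"dp":[0,0,0],"dr":[0,0,0],"fingers":1},{"dp":[0,0,0],"dr":[0,0,0],"fingers":1},{"dp":[0,0,0],"dr":[0,0,0],"fingers":1},{"dp":[0,0,0],"dr":[0,0,0],"fingers":1},{"dp":[0,0,0],"dr":[0,0,0],"fingers":1}]}}

```text
time_s: 9.05
tool_pos: [0.6227, 0.243, 0.0875]
tool_rot: [-159.8, 0.3, 83.7]
force: [0.3, -0.8, -1.8]
grip_width: 0.0075
grasp_force: 25.0
```

```bash
python3 look.py h2
```

```text
[0.6227 0.243  0.0875] [-159.8    0.3   83.7] [ 0.3 -0.8 -1.8] 9.05 bottom in slot mm [-1.3  0.5 31.6]
```

View pics/h2.png

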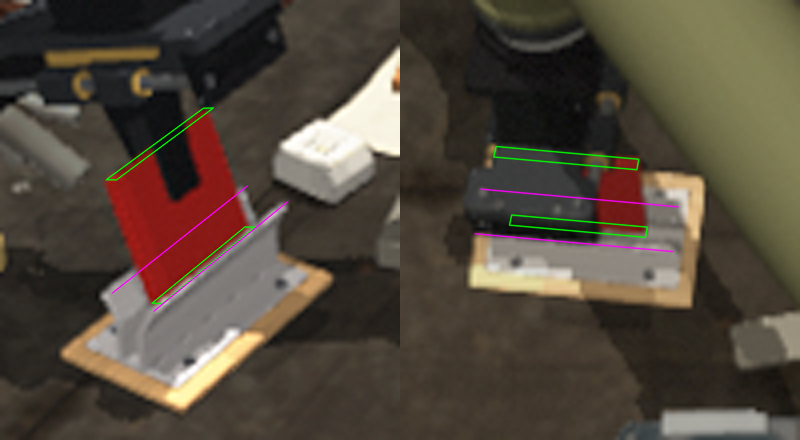

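The bottom edge is inside the mouth between the lips, about (152,302)–(252,228), leaning 20°, with no contact force. Next I'll straighten it.

{"fn": "step_arm", "kwargs": {"moves": [{"dp":[0,-3,2],"dr":[-0.09,0,0],"fingers":1},{"dp":[0,-3,1],"dr":[-0.09,0,0],"fingers":1},{"dp":[0,-3,1],"dr":[-0.06,0,0],"fingers":1},{"dp":[0,-3,0],"dr":[-0.05,0,0],"fingers":1},{"dp":[0,-3,1],"dr":[-0.06,0,0],"fingers":1}]}}

```text
time_s: 9.78
tool_pos: [0.6066, 0.2447, 0.0857]
tool_rot: [-179.9, 0.3, 83.7]
force: [-0.2, -0.6, -2.0]
grip_width: 0.008
grasp_force: 25.0
```

{"fn": "step_arm", "kwargs": {"moves": [{"dp":[0,0,2],"dr":[0,0,0],"fingers":1},{"dp":[0,0,2],"dr":[0,0,0],"fingers":1},{"dp":[0,0,2],"dr":[0,0,0],"fingers":1},{"dp":[0,0,1],"dr":[0,0,0],"fingers":1},{"dp":[0,0,0],"dr":[0,0,0],"fingers":1}]}}

```text
time_s: 10.4
tool_pos: [0.607, 0.2445, 0.0779]
tool_rot: [-179.8, 0.3, 83.7]
force: [1.8, 0.2, -3.3]
grip_width: 0.0077
grasp_force: 25.0
```

```bash
python3 look.py h3
```

```text
[0.607  0.2445 0.0779] [-179.8    0.3   83.7] [ 1.8  0.2 -3.3] 10.4 bottom in slot mm [-0.3  0.3 18.9]
```

{"fn": "step_arm", "kwargs": {"moves": [{"dp":[0,0,2],"dr":[0,0,0],"fingers":1},{"dp":[0,0,2],"dr":[0,0,0],"fingers":1},{"dp":[0,0,2],"dr":[0,0,0],"fingers":1},{"dp":[0,0,2],"dr":[0,0,0],"fingers":1},{"dp":[0,0,2],"dr":[0,0,0],"fingers":1}]}}

```text
time_s: 11.12
tool_pos: [0.6069, 0.2446, 0.0683]
tool_rot: [-179.8, 0.3, 83.7]
force: [1.3, -0.2, -1.8]
grip_width: 0.0075
grasp_force: 25.0
```

{"fn": "step_arm", "kwargs": {"moves": [{"dp":[0,0,2],"dr":[0,0,0],"fingers":1},{"dp":[0,0,2],"dr":[0,0,0],"fingers":1},{"dp":[0,0,1],"dr":[0,0,0],"fingers":1},{"dp":[0,0,0],"dr":[0,0,0],"fingers":1},{"dp":[0,0,0],"dr":[0,0,0],"fingers":1}]}}

```text
time_s: 11.75
tool_pos: [0.6068, 0.2446, 0.0633]
tool_rot: [-179.8, 0.3, 83.7]
force: [3.1, 0.1, -3.0]
grip_width: 0.0074
grasp_force: 25.0
```

{"fn": "step_arm", "kwargs": {"moves": [{"dp":[0,1,1],"dr":[0,0,0],"fingers":1},{"dp":[0,0,1],"dr":[0,0,0],"fingers":1},{"dp":[0,0,1],"dr":[0,0,0],"fingers":1},{"dp":[0,0,0],"dr":[0,0,0],"fingers":1},{"dp":[0,0,0],"dr":[0,0,0],"fingers":1}]}}

```text
time_s: 12.38
tool_pos: [0.6074, 0.2446, 0.0603]
tool_rot: [-179.8, 0.3, 83.7]
force: [-0.8, 0.6, -2.1]
grip_width: 0.0078
grasp_force: 25.0
```

{"fn": "step_arm", "kwargs": {"moves": [{"dp":[0,0,1],"dr":[0,0,0],"fingers":1},{"dp":[0,0,1],"dr":[0,0,0],"fingers":1},{"dp":[0,0,0],"dr":[0,0,0],"fingers":1},{"dp":[0,0,0],"dr":[0,0,0],"fingers":1},{"dp":[0,0,0],"dr":[0,0,0],"fingers":1}]}}

```text
time_s: 13.0
tool_pos: [0.6078, 0.2444, 0.0589]
tool_rot: [-179.8, 0.3, 83.7]
force: [-2.4, -2.0, 4.9]
grip_width: 0.0079
grasp_force: 25.0
```

The floor is reached: Fz rose from −2 N to +5 N with the bottom at about 0 mm. I'll release and withdraw upward.

{"fn": "step_arm", "kwargs": {"moves": [{"dp":[0,0,0],"dr":[0,0,0],"fingers":0.85},{"dp":[0,0,0],"dr":[0,0,0],"fingers":0.7},{"dp":[0,0,0],"dr":[0,0,0],"fingers":0.6},{"dp":[0,0,0],"dr":[0,0,0],"fingers":0.6},{"dp":[0,0,0],"dr":[0,0,0],"fingers":0.6}]}}

```text
time_s: 13.62
tool_pos: [0.6077, 0.2445, 0.0583]
tool_rot: [-179.8, 0.3, 83.7]
force: [-0.3, -0.1, 0.1]
grip_width: 0.0342
grasp_force: 0.0
```

{"fn": "step_arm", "kwargs": {"moves": [{"dp":[0,0,-10],"dr":[0,0,0],"fingers":0.6},{"dp":[0,0,-25],"dr":[0,0,0],"fingers":0.6},{"dp":[0,0,-35],"dr":[0,0,0],"fingers":0.6},{"dp":[0,0,-40],"dr":[0,0,0],"fingers":0.6},{"dp":[0,0,-20],"dr":[0,0,0],"fingers":0.6}]}}

```text
time_s: 14.25
tool_pos: [0.6091, 0.2458, 0.1916]
tool_rot: [180.0, 0.2, 83.7]
force: [-0.0, -0.3, 0.8]
grip_width: 0.035
grasp_force: 0.0
```

{"fn": "step_arm", "kwargs": {"moves": [{"dp":[0,0,0],"dr":[0,0,0],"fingers":0.6},{"dp":[0,0,0],"dr":[0,0,0],"fingers":0.6},{"dp":[0,0,0],"dr":[0,0,0],"fingers":0.6},{"dp":[0,0,0],"dr":[0,0,0],"fingers":0.6},{"dp":[0,0,0],"dr":[0,0,0],"fingers":0.6}]}}

```text
time_s: 14.88
tool_pos: [0.608, 0.2449, 0.1879]
tool_rot: [-179.8, 0.3, 83.7]
force: [0.9, 0.1, -0.2]
grip_width: 0.0346
grasp_force: 0.0
```

```bash
sed -i 's/^pl=.*/pl=(Rh.as_matrix(),H)/' look.py; python3 look.py h4
```

```text
[0.608  0.2449 0.1879] [-179.8    0.3   83.7] [ 0.9  0.1 -0.2] 14.875 bottom in slot mm [  0.7   0.8 128.9]
```

View pics/h4.png

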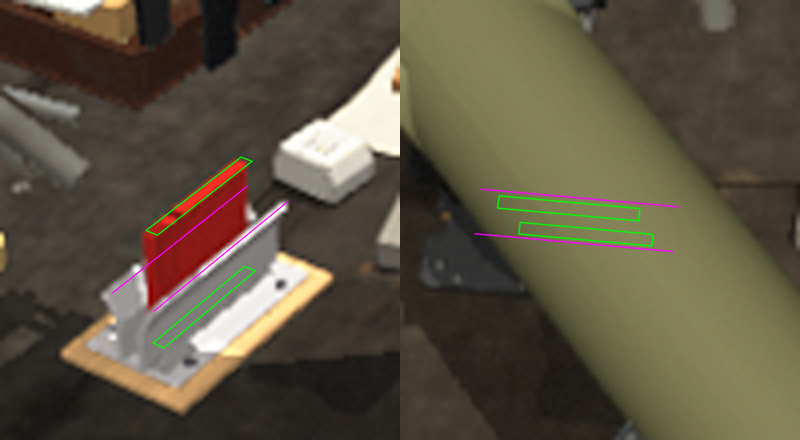

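The red plate stands upright in the slot. Its top edge, about (147,232)–(247,160), lies on the outline predicted for a seated plate, and the gripper is clear.

```bash
python3 -c "
from cell import env
print(env.sign_off())"
```

```text
the job is handed in; nothing more can be done
None
```

The red plate stands upright at the bottom of the holder's slot, close to the middle, with the gripper clear; I handed the job in at about 15 s, no verdict came back, and I didn't re-check the blue plate by camera at the end, though nothing in the moves or force readings suggested contact with it.

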